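# Line up the lenses on the display board

### The job

Set the four camera lenses out on the display board, one standing in the middle of each round grey mark, in order of height: the shortest on the mark next to the camera, the tallest on the mark farthest from it. Keep the lenses upright, glass up, all the time, and leave the camera and the roll of tape where they are.

Things in the scene. Friction and masses are not known exactly. Their poses are not given: they have to be found in the camera images.
- lens_short_center (a point): The shortest of four loose lenses: black ribbed round cylinder, 42 mm across, 36 mm high, glass on its upper end, 0.1 to 0.5 kg. The point is its centre, 18 mm above its underside; z runs up its axis. At the start it stands on the grey mat (5 mm thick, underside at z = 0.005) in front of the robot; the four are in random order, 110 mm or more apart.
- lens_low_center (a point): The second shortest of four loose lenses: black ribbed round cylinder, 48 mm across, 56 mm high, glass on its upper end, 0.1 to 0.5 kg. The point is its centre, 28 mm above its underside; z runs up its axis. At the start it stands on the grey mat (5 mm thick, underside at z = 0.005) in front of the robot; the four are in random order, 110 mm or more apart.
- lens_high_center (a point): The second tallest of four loose lenses: black ribbed round cylinder, 54 mm across, 78 mm high, glass on its upper end, 0.1 to 0.5 kg. The point is its centre, 39 mm above its underside; z runs up its axis. At the start it stands on the grey mat (5 mm thick, underside at z = 0.005) in front of the robot; the four are in random order, 110 mm or more apart.
- lens_tall_center (a point): The tallest of four loose lenses: black ribbed round cylinder, 60 mm across, 102 mm high, glass on its upper end, 0.1 to 0.5 kg. The point is its centre, 51 mm above its underside; z runs up its axis. At the start it stands on the grey mat (5 mm thick, underside at z = 0.005) in front of the robot; the four are in random order, 110 mm or more apart.
- mark_a: One of four identical round grey marks (low discs), 72 mm across, fixed on the white display board in a straight row, 88 mm apart. Origin at the centre of its underside; its top is 2 mm higher, 14 mm above the table. x is level and square to the row, y along it, z up. Which of marks a to d lies where in the row is random.
- mark_b: One of four identical round grey marks (low discs), 72 mm across, fixed on the white display board in a straight row, 88 mm apart. Origin at the centre of its underside; its top is 2 mm higher, 14 mm above the table. x is level and square to the row, y along it, z up. Which of marks a to d lies where in the row is random.
- mark_c: One of four identical round grey marks (low discs), 72 mm across, fixed on the white display board in a straight row, 88 mm apart. Origin at the centre of its underside; its top is 2 mm higher, 14 mm above the table. x is level and square to the row, y along it, z up. Which of marks a to d lies where in the row is random.
- mark_d: One of four identical round grey marks (low discs), 72 mm across, fixed on the white display board in a straight row, 88 mm apart. Origin at the centre of its underside; its top is 2 mm higher, 14 mm above the table. x is level and square to the row, y along it, z up. Which of marks a to d lies where in the row is random.
- camera: Grey camera body without lens, loose, 0.6 kg, on the board at one end of the row (either), 118 mm from the nearest mark's centre; 130 mm across the row, 60 mm along it, 89 mm high. Origin at its underside's centre, z up. At the other end stands a fixed carton, 120 by 60 mm, 75 mm high. Leave the camera in place.
- tape: Loose roll of brown packing tape lying flat on the table to one side of the mat, 100 mm across, 48 mm high; origin at the centre of its underside. A phone (146 x 71 x 8 mm) lies on the other side. Leave the roll in place.

How it is judged:
By the outcome, as a careful person would: the job done as asked, in the order asked, and still so for the second after the job is handed in, with the robot touching nothing.
It also fails if it takes over 96 s, if anything falls off the work surface, if the arm or the gripper's body presses on something with over 40 N, if the wrist force passes 120 N, or if a joint passes its speed limit or range.

### The arm

A 6-joint arm with a two-finger parallel gripper is mounted at the origin on the work surface. World frame = base frame: x ahead of the robot, y to its left, z up, the work surface at z = 0. Lengths are in mm, angles in rad, forces in N, time in s.
With the tool pointing down it reaches from about 300 to 775 mm from the base axis. Payload 14.6 kg.
Tool frame: the origin (TCP) lies on the centre line of the jaws, within the pads' length; the fingertips stand 8 mm ahead of it and the grasp point (between the pads) lies 11 mm behind it; z points along the fingers, y is the direction in which the jaws open and shut (so a half turn about z gives the same grasp; the last joint's range is limited). The gripper opens to 94 mm and grips with 3 to 60 N. Pads are 16 mm wide; open, the fingers measure 119 mm over their backs; the gripper's body (75 mm by 177 mm) begins 78 mm behind the grasp point.
Start: joints at [1.051, 0.3, 1.521, -0, 1.321, -0.067], TCP at [240.613, 494.565, 213.446] pointing down, gripper open.
Joint ranges: [-3.03, 3.03], [-0.79, 2.21], [0.23, 2.52], [-1.04, 4.18], [0, 3.07], [-2.55, 2.55]. Speed limits (rad/s): [2.22, 2.22, 2.57, 3.14, 3.14, 3.14].

### API

Orientations are given as [roll, pitch, yaw] about the fixed x, y, z axes, in that order (R = Rz(yaw) Ry(pitch) Rx(roll)).
In Python, from cell import read_state, cams, manip gives the robot as it stands.
- The arm moves only by the shell command python3 -m handwheel 'ROWS' [OPENING] [FORCE]. ROWS is JSON, a list of rows, each a list of 4 numbers: the shift along the tool's x, y, z in m, then the turn about the tool's z in degrees. In form: [[dx, dy, dz, turn], ...]. A call has 1 to 5 rows; each row is the pose to reach, as a shift and turn from the pose measured when the call began, along the tool's axes at that moment; what a row does not reach only later rows make up. A row lasts 1/8 s, in which the tool goes at most 62.5 mm and 10.7 degrees, less where a joint would pass 70% of its speed; a pose out of reach is approached as far as the arm can. A call with a gripper value outside its range is refused whole. OPENING is the closure, from 0 (fully open) to 1 (shut), set as the call begins (- or left out, the last holds). The fingers move at their own pace and stop on an object; FORCE is the grip in N (left out, the last holds). Time passes only in rows, so rows that repeat a pose let the fingers close. It gives the time, the measured TCP pose, the force and the opening at its end, in the units of the state.
- read_state(): the state, without advancing time (a new reading comes with each control period).
- cams.camera(name): name is "scene" or "top" or "wrist"; returns the picture (384x512x3 uint8, red, green, blue); there is no depth.
- cams.get_calibration(name): a dict with "vertical_fov" (degrees; the focal length in pixels is half the picture's height over the tangent of half this angle, whatever the lens; pixels are square), "cx", "cy" (the principal point, pixels), "R" (3x3) and "t" (3): a world point X has camera coordinates R X + t. Camera axes: x right, y down, z forward; pixel columns grow to the right and rows downward; lengths in mm; the calibration is good to about 2 mm. A picture is of the moment at which its call begins: read the wrist's pose just before it. get_calibration takes no time and is no camera call; for the wrist camera it gives the pose at the moment of the call.
- manip.sign_off(): hands the job in, once; it reports no verdict.
The state is a dict: "clock": time; "joints": joint angles; "qd": joint speeds; "effort": joint torques, N m; "eef_pos": TCP position; "eef_rot": TCP orientation; "wrist_force": force on the tool from outside, world axes, zero at the start; "moment": the same for the moment, N m; "finger_gap": finger opening in mm.
Only numpy, scipy, OpenCV 4.12 (cv2) and the standard library are available. Lean on these libraries where they do the work, as an engineer would, in place of code of your own. Each camera call takes 0.05 s, during which the arm holds its last target. There are 200 camera calls.

## Working session

There is one attempt and no reset: what is moved stays moved. The work goes in short steps, Python scripts to look and compute and a shell command to move; the robot and the scene stay as the last step left them, time stands still between calls to the robot, and variables do not carry over. Pictures are saved under pics/ and viewed, about 12 in all and at most 16, crops included, and the job is handed in when it is done.

```bash
ls; mkdir -p pics
python3 - <<'E'
from cell import read_state,cams
import cv2,json
s=read_state();print({k:s[k] for k in('clock','eef_pos','eef_rot','finger_gap','wrist_force')})
for n in('top','scene'):
    c=cams.get_calibration(n);print(n,c)
    cv2.imwrite(f'pics/{n}0.png',cams.camera(n)[:,:,::-1])
E
```

```text
pics
{'clock': 0.0, 'eef_pos': array([240.48359229, 494.35905191, 212.8706026 ]), 'eef_rot': array([-3.14041727e+00, -8.46673041e-05,  2.68881483e+00]), 'finger_gap': 94.5691612743642, 'wrist_force': array([0.38930472, 0.45588246, 0.00531221])}
top {'vertical_fov': 54.2183915885479, 'cx': 250.44465967924992, 'cy': 190.0683235088786, 'R': array([[-0.01576759, -0.99973807, -0.0165886 ],
       [-0.98761287,  0.01816246, -0.15585554],
       [ 0.15611601,  0.01392565, -0.98764056]]), 't': array([  25.98055134,  537.76844793, 1220.32855679])}
scene {'vertical_fov': 49.93314871735289, 'cx': 263.0225455044236, 'cy': 190.3159217104186, 'R': array([[-0.75621449,  0.65428903,  0.00674665],
       [ 0.39705312,  0.46705299, -0.79006982],
       [-0.52008506, -0.59478347, -0.61297973]]), 't': array([ 415.45599244, -157.05624518, 1459.48219213])}
```

View pics/top0.png

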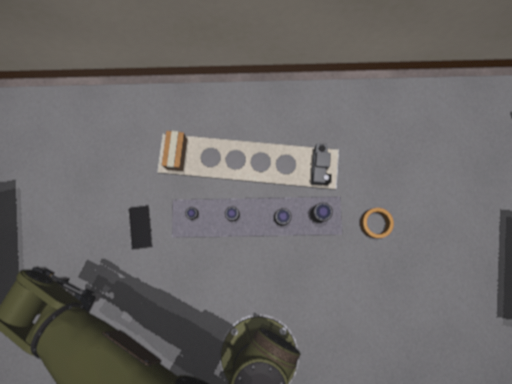

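View pics/scene0.png

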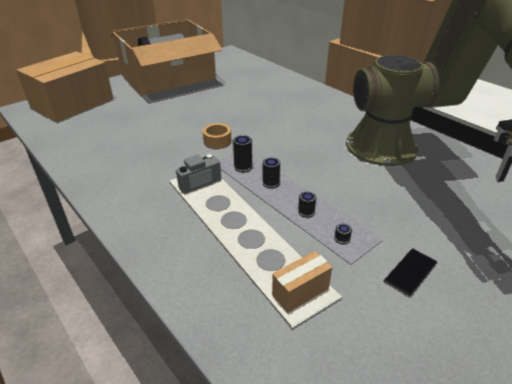

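The top view shows four marks at about (210,157), (235,160), (260,162) and (286,164). The carton is at the left (173,150) and the camera at the right (321,165). The lenses run left to right from short (192,213) through low (232,213) and high (283,216) to tall (322,212), and the scene view confirms that order. So short goes to mark 286, low to 260, high to 235 and tall to 210.

```bash
cat > h.py <<'E'
import numpy as np,cv2
from cell import read_state,cams
from scipy.spatial.transform import Rotation as Ro
def ray(c,px,z):
    f=192/np.tan(np.radians(c['vertical_fov']/2)); R=np.array(c['R']);t=np.array(c['t'])
    o=-R.T@t; d=R.T@np.array([(px[0]-c['cx'])/f,(px[1]-c['cy'])/f,1]); return o+d*(z-o[2])/d[2]
def proj(c,X):
    f=192/np.tan(np.radians(c['vertical_fov']/2)); p=np.array(c['R'])@X+np.array(c['t']); return np.array([c['cx']+f*p[0]/p[2],c['cy']+f*p[1]/p[2]])
def tool(X,s=None):
    "world point -> shift in tool axes, mm"
    s=s or read_state(); return Ro.from_euler('xyz',s['eef_rot']).inv().apply(np.array(X)-s['eef_pos'])
E
python3 - <<'E'
from h import *
im=cv2.imread('pics/top0.png');c=cams.get_calibration('top')
hsv=cv2.cvtColor(im,cv2.COLOR_BGR2HSV).astype(int)
g=im.astype(int).sum(2)/3
def blobs(m,off,a0):
    n,l,st,ce=cv2.connectedComponentsWithStats(m.astype(np.uint8)); 
    return [(ce[i]+off,st[i]) for i in range(1,n) if st[i][4]>=a0]
x0,y0,x1,y1=190,140,305,180
for p,st in blobs(g[y0:y1,x0:x1]<150,(x0,y0),100): print('mark',p.round(1),st[2:],ray(c,p,14).round(1))
x0,y0,x1,y1=175,195,340,240
for p,st in blobs(g[y0:y1,x0:x1]<65,(x0,y0),40): print('dark',p.round(1),st[2:],ray(c,p,40).round(1))
b=(im[:,:,0].astype(int)-im[:,:,1])[y0:y1,x0:x1]
for p,st in blobs(b>28,(x0,y0),6):
    print('glass',p.round(1),st[2:],[ray(c,p,z).round(1) for z in(46,66,88,112)])
print(cams.get_calibration('wrist'))
E
```

```text
mark [280.3 141.7] [ 67   6 236] [712.6 -90.2  14. ]
mark [210.2 157.1] [ 21  20 320] [661.9 156.   14. ]
mark [235.2 159.2] [ 21  20 320] [652.6  68.8  14. ]
mark [260.3 161.6] [ 21  21 322] [642.3 -18.8  14. ]
mark [285.5 164. ] [ 20  20 319] [ 632.1 -106.2   14. ]
mark [206.1 177.8] [ 44   5 126] [588.5 170.2  14. ]
dark [313.6 216. ] [14 16 88] [ 447.2 -191.8   40. ]
glass [323.  211.1] [ 7  9 48] [array([ 462.6, -222.9,   46. ]), array([ 460.6, -219.3,   66. ]), array([ 458.5, -215.4,   88. ]), array([ 456.1, -211.1,  112. ])]
glass [231.3 212.6] [ 6  6 29] [array([462.9,  81.7,  46. ]), array([460.9,  80.4,  66. ]), array([458.8,  79. ,  88. ]), array([456.4,  77.4, 112. ])]
glass [190.8 212.8] [ 5  5 20] [array([464.7, 217. ,  46. ]), array([462.7, 213.5,  66. ]), array([460.5, 209.6,  88. ]), array([458.1, 205.4, 112. ])]
glass [282.8 215.8] [ 7  7 39] [array([449.3, -89.3,  46. ]), array([447.6, -87.9,  66. ]), array([445.7, -86.4,  88. ]), array([443.6, -84.6, 112. ])]
{'vertical_fov': 71.05537699751751, 'cx': 256.208703258543, 'cy': 189.80430076760945, 'R': array([[ 0.43741937,  0.89925494, -0.00220381],
       [ 0.87349257, -0.42430295,  0.2387001 ],
       [ 0.21371715, -0.10633706, -0.97109083]]), 't': array([-549.27127455,  -25.72798781,  390.93027395])}
```

```bash
python3 -m handwheel '[[-0.06,-0.03,0,10],[-0.12,-0.06,0,20],[-0.18,-0.09,0,30],[-0.24,-0.12,0,40],[-0.32,-0.15,0,50]]' 0; python3 -c "
from h import *
s=read_state();print(tool([464.7,217,150],s),np.degrees(s['eef_rot'][2]))"
```

```text
clock: 0.72
eef_pos: [435.6, 248.1, 213.1]
eef_rot: [-3.141, 0.001, 1.811]
wrist_force: [1.2, 0.6, 0.7]
finger_gap: 94.3
[-37.12278925  20.91686186  63.10807891] 103.73412318300325
```

```bash
python3 -m handwheel '[[-0.02,0.01,0.03,10],[-0.037,0.021,0.06,20],[-0.037,0.021,0.06,20.3],[-0.037,0.021,0.06,20.3]]' 0
cat > look.py <<'E'
from h import *
import sys
def lens(name,top,pic=None,near=None):
    s=read_state();c=cams.get_calibration('wrist');im=cams.camera('wrist')[:,:,::-1].copy()
    if pic: cv2.imwrite(f'pics/{pic}.png',im)
    return s,c,im
if __name__=='__main__':
    s,c,im=lens('',0,sys.argv[1]);print(s['clock'],s['eef_pos'],s['eef_rot']);print(c)
    for n,P in dict(short=(464.7,217,46),low=(460.9,80.4,66)).items(): print(n,proj(c,np.array(P)))
E
python3 look.py w1
```

```text
clock: 1.23
eef_pos: [464.7, 217.7, 154.1]
eef_rot: [3.141, 0.0, 1.46]
wrist_force: [-0.7, 0.5, -0.1]
finger_gap: 93.7
1.225 [464.69833919 217.69136645 154.06589341] [3.14136726e+00 4.43945561e-04 1.45977500e+00]
{'vertical_fov': 71.05537699751751, 'cx': 256.208703258543, 'cy': 189.80430076760945, 'R': array([[ 9.93855200e-01, -1.10684855e-01, -8.39549724e-04],
       [-1.07229207e-01, -9.64652339e-01,  2.40723415e-01],
       [-2.74543099e-02, -2.39154194e-01, -9.70593392e-01]]), 't': array([-438.22137489,  248.53944884,  397.50381027])}
short [255.80368144 190.22766561]
low [265.92094676 312.36388542]
```

View pics/w1.png

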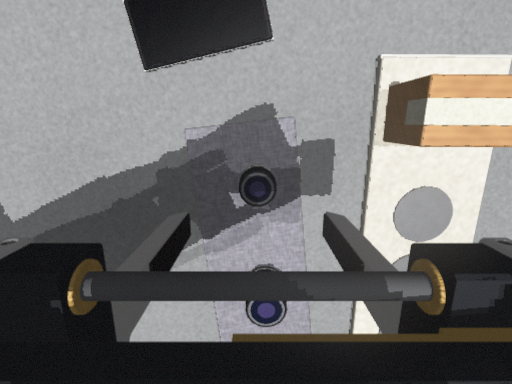

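The wrist view shows the short lens at about (257,187), close to the predicted (256,190). The low lens is at (265,309) and one mark at (423,213). I'll refine from the glass disc.

```bash
cat > look.py <<'E'
from h import *
import sys
TOP=dict(short=46,low=66,high=88,tall=112)
def glass(im,c,z,guess,r=45):
    u,v=proj(c,np.array([*guess,z])); x0,y0=max(int(u)-r,0),max(int(v)-r,0); w=im[y0:y0+2*r,x0:x0+2*r].astype(int)
    m=(((w[:,:,0]-w[:,:,1])>18)&(w[:,:,2]<w[:,:,0]-12)&(w.sum(2)<330)).astype(np.uint8)
    m=cv2.morphologyEx(m,cv2.MORPH_OPEN,np.ones((3,3),np.uint8))
    n,l,st,ce=cv2.connectedComponentsWithStats(m)
    out=[]
    for i in range(1,n):
        if st[i][4]>40:
            (cx,cy),rad=cv2.minEnclosingCircle(np.argwhere(l==i)[:,::-1].astype(np.float32)); p=np.array([cx+x0,cy+y0])
            out.append((p.round(1),round(rad,1),st[i].tolist(),ray(c,p,z).round(1)))
    # outer dark ring
    g=cv2.GaussianBlur(w.max(2).astype(np.uint8),(3,3),0)
    h=cv2.HoughCircles(cv2.resize(g,None,fx=3,fy=3,interpolation=cv2.INTER_CUBIC),cv2.HOUGH_GRADIENT,1.5,60,param1=100,param2=25,minRadius=25,maxRadius=120)
    if h is not None:
        for x,y,rr in h[0][:3]:
            p=np.array([x0+(x+.5)/3-.5,y0+(y+.5)/3-.5]); out.append(('hough',p.round(1),round(float(rr)/3,1),ray(c,p,z).round(1)))
    return out
if __name__=='__main__':
    n,gx,gy=sys.argv[1],float(sys.argv[2]),float(sys.argv[3])
    s=read_state();c=cams.get_calibration('wrist');im=cams.camera('wrist')[:,:,::-1].copy()
    if len(sys.argv)>4: cv2.imwrite(f'pics/{sys.argv[4]}.png',im)
    for o in glass(im,c,TOP[n],(gx,gy)): print(*o)
    print('pos',s['eef_pos'].round(1),'tool shift to guess',tool([gx,gy,0],s).round(1))
E
python3 look.py short 464.7 217
```

```text
[259.5 192.5] 4.7 [45, 46, 10, 5, 43] [468.5 214.2  46. ]
hough [256.4 185.4] 19.4 [466.1 222.3  46. ]
pos [464.7 217.9 154.3] tool shift to guess [-9.000e-01 -1.000e-01  1.543e+02]
```

```bash
cat > look.py <<'E'
from h import *
import sys
TOP=dict(short=46,low=66,high=88,tall=112);RAD=dict(short=21,low=24,high=27,tall=30)
def sil(im,c,n,guess,dz=0,thr=52,r=60,dbg=None):
    """dark silhouette; the rim edge away from the camera's foot belongs to the top circle"""
    z=TOP[n]+dz; u,v=proj(c,np.array([*guess,z])); x0,y0=max(int(u)-r,0),max(int(v)-r,0); w=im[y0:y0+2*r,x0:x0+2*r]
    m=(w.max(2)<thr).astype(np.uint8)
    cs,_=cv2.findContours(m,cv2.RETR_EXTERNAL,cv2.CHAIN_APPROX_NONE)
    k=min(cs,key=lambda q:-cv2.contourArea(q) if cv2.pointPolygonTest(cv2.convexHull(q),(u-x0,v-y0),True)>-8 else 1e9)
    b=cv2.boundingRect(k); P=np.array([ray(c,p+np.array([x0,y0]),z)[:2] for p in k[:,0,:].astype(float)])
    R=np.array(c['R']);foot=(-R.T@np.array(c['t']))[:2]
    cen=np.array(guess,float)
    for _ in range(8):   # circle fit on the far half of the rim
        d=P-cen; far=(d@((cen-foot)/np.linalg.norm(cen-foot)))>0.1*RAD[n]
        Q=P[far];A=np.c_[2*Q,np.ones(len(Q))];sol=np.linalg.lstsq(A,(Q**2).sum(1),rcond=None)[0]
        cen=sol[:2];rad=np.sqrt(sol[2]+cen@cen)
    return cen.round(1),round(rad,1),b,len(Q)
if __name__=='__main__':
    n,gx,gy=sys.argv[1],float(sys.argv[2]),float(sys.argv[3])
    s=read_state();c=cams.get_calibration('wrist');im=cams.camera('wrist')[:,:,::-1].copy()
    if len(sys.argv)>4: cv2.imwrite(f'pics/{sys.argv[4]}.png',im)
    for t in (40,52,62): print(t,*sil(im,c,n,(gx,gy),thr=t))
    print('pos',s['eef_pos'].round(1),'yaw',np.degrees(s['eef_rot'][2]).round(2),'tool shift to guess',tool([gx,gy,0],s).round(1))
E
python3 look.py short 464.7 217
```

```text
40 [462.4 208.9] 3.9 (49, 47, 27, 25) 8
52 [466.6 219.5] 19.6 (44, 37, 37, 40) 47
62 [466.8 219.2] 19.8 (43, 36, 39, 41) 47
pos [464.7 217.9 154.4] yaw 83.62 tool shift to guess [-9.000e-01 -1.000e-01  1.544e+02]
```

```bash
python3 -m handwheel '[[0.0017,0.0018,0.05,0],[0.0017,0.0018,0.1,0],[0.0017,0.0018,0.132,0],[0.0017,0.0018,0.132,0]]' 0 && python3 -m handwheel '[[0,0,0,0],[0,0,0,0],[0,0,0,0],[0,0,0,0]]' 0.65 20
```

```text
clock: 1.88
eef_pos: [465.8, 219.4, 21.2]
eef_rot: [-3.14, 0.001, 1.461]
wrist_force: [-0.6, -0.6, 0.6]
finger_gap: 94.0
clock: 2.38
eef_pos: [466.0, 219.5, 21.7]
eef_rot: [-3.141, 0.001, 1.461]
wrist_force: [0.2, 0.5, 0.1]
finger_gap: 57.5
```

```bash
python3 -m handwheel '[[0,0,0,0],[0,0,0,0],[0,0,0,0]]' 0.7 20 && python3 -m handwheel '[[0,0,-0.05,0],[0,0,-0.11,0],[0,0,-0.13,0],[0,0,-0.13,0]]'; python3 -c "
from h import *
s=read_state();print(tool([632.1,-106.2,150],s))"
```

```text
clock: 2.75
eef_pos: [466.1, 219.5, 21.9]
eef_rot: [-3.141, 0.001, 1.461]
wrist_force: [0.3, -1.0, 2.5]
finger_gap: 41.5
clock: 3.25
eef_pos: [466.6, 219.8, 152.8]
eef_rot: [3.14, -0.0, 1.461]
wrist_force: [-0.5, 0.4, -1.6]
finger_gap: 41.3
[-305.86729899  200.32586646    3.03911628]
```

```bash
python3 -m handwheel '[[-0.05,0.033,0,0],[-0.1,0.066,0,0],[-0.15,0.1,0,0],[-0.2,0.133,0,0],[-0.25,0.165,0,0]]' && python3 -m handwheel '[[-0.045,0.03,0,0],[-0.054,0.035,0,0],[-0.054,0.035,0,0]]'
cat > marks.py <<'E'
from h import *
import sys
EST=np.array([[661.9,156],[652.6,68.8],[642.3,-18.8],[632.1,-106.2]])
s=read_state();c=cams.get_calibration('wrist');im=cams.camera('wrist')[:,:,::-1].copy()
cv2.imwrite(f'pics/{sys.argv[1]}.png',im)
print('pos',s['eef_pos'].round(1),'yaw',np.degrees(s['eef_rot'][2]).round(2))
for e in EST: print(e,proj(c,np.array([*e,14])).round(0))
g=im.max(2);m=((g<175)&(g>90)).astype(np.uint8)
m=cv2.morphologyEx(m,cv2.MORPH_OPEN,np.ones((3,3),np.uint8))
cs,_=cv2.findContours(m,cv2.RETR_EXTERNAL,cv2.CHAIN_APPROX_NONE)
for k in cs:
    a=cv2.contourArea(k)
    if a<500 or len(k)<20: continue
    P=np.array([ray(c,p,14)[:2] for p in k[:,0,:].astype(float)]);(cx,cy),(w,h),_=cv2.fitEllipse(P.astype(np.float32))
    if 60<w<85 and 60<h<85: print('mark',round(cx,1),round(cy,1),round(w,1),round(h,1),cv2.boundingRect(k))
E
python3 marks.py m1
```

```text
clock: 3.88
eef_pos: [603.1, -48.7, 150.7]
eef_rot: [-3.14, -0.0, 1.46]
wrist_force: [1.1, 0.7, -1.3]
finger_gap: 41.6
clock: 4.25
eef_pos: [631.4, -106.1, 148.8]
eef_rot: [-3.137, -0.001, 1.46]
wrist_force: [0.7, 0.2, -2.2]
finger_gap: 41.5
pos [ 631.4 -106.1  148.8] yaw 83.64
[661.9 156. ] [258. -92.]
[652.6  68.8] [258.  14.]
[642.3 -18.8] [257. 105.]
[ 632.1 -106.2] [257. 184.]
mark 736.4 -158.6 66.3 81.5 (314, 176, 67, 73)
```

View pics/m1.png

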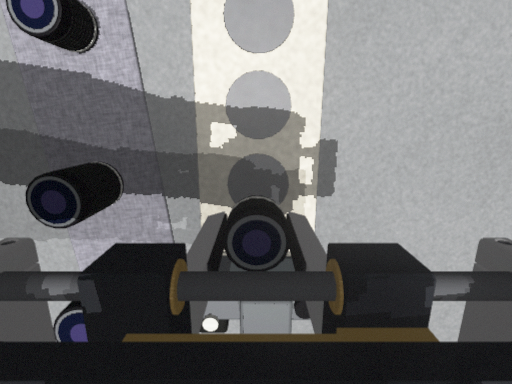

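The held lens shows at (256,240). The target mark is behind it at about (258,178), and the next marks are at (258,104) and (259,15). All sit about 1.5 px right of prediction, so I'll fit the rim edges.

```bash
cat > marks.py <<'E'
from h import *
import sys
from scipy.optimize import least_squares
EST=np.array([[661.9,156],[652.6,68.8],[642.3,-18.8],[632.1,-106.2]])
def fit(im,c,e,it=6):
    ed=cv2.Canny(cv2.GaussianBlur(im,(3,3),0),25,60);v,u=np.nonzero(ed)
    P=np.array([ray(c,p,14)[:2] for p in np.c_[u,v].astype(float)]);cen=np.array(e,float)
    for tol in (6,6,4,4,2.5,2.5):
        d=np.linalg.norm(P-cen,axis=1);Q=P[abs(d-36)<tol]
        if len(Q)<25: return None
        cen=least_squares(lambda x:np.linalg.norm(Q-x,axis=1)-36,cen,loss='soft_l1').x
    return cen.round(1),len(Q)
if __name__=='__main__':
    s=read_state();c=cams.get_calibration('wrist');im=cams.camera('wrist')[:,:,::-1].copy()
    print('pos',s['eef_pos'].round(1),'yaw',np.degrees(s['eef_rot'][2]).round(2))
    for e in EST: print(e,proj(c,np.array([*e,14])).round(0),fit(im,c,e))
E
python3 marks.py
```

```text
pos [ 631.4 -105.3  149.4] yaw 83.7
[661.9 156. ] [258. -90.] None
[652.6  68.8] [258.  15.] (array([652.9,  68.5]), 172)
[642.3 -18.8] [257. 106.] (array([642.9, -18.8]), 251)
[ 632.1 -106.2] [257. 185.] (array([ 632.9, -106.3]), 189)
```

```bash
python3 -m handwheel '[[-0.001,0.0015,0.05,0],[-0.001,0.0015,0.1,0],[-0.001,0.0015,0.118,0],[-0.001,0.0015,0.1225,0],[-0.001,0.0015,0.1225,0]]'
```

```text
clock: 4.97
eef_pos: [633.0, -105.1, 28.9]
eef_rot: [-3.14, -0.0, 1.463]
wrist_force: [-0.3, -0.9, -1.6]
finger_gap: 41.5
```

```bash
python3 -m handwheel '[[-0.001,0,0.001,0],[-0.001,0,0.003,0],[-0.001,0,0.003,0]]'; python3 -m handwheel '[[0,0,0,0],[0,0,0,0],[0,0,0,0]]' 0.35
```

```text
clock: 5.35
eef_pos: [633.7, -105.9, 28.3]
eef_rot: [3.141, -0.0, 1.463]
wrist_force: [-6.5, 2.2, 16.7]
finger_gap: 41.3
clock: 5.72
eef_pos: [633.6, -105.9, 28.2]
eef_rot: [3.141, -0.0, 1.463]
wrist_force: [0.3, 0.8, -0.2]
finger_gap: 61.4
```

```bash
python3 -m handwheel '[[0,0,-0.03,0],[0,0,-0.08,0],[0,0,-0.122,0],[0,0,-0.122,0]]' 0
python3 - <<'E'
from look import *
from marks import fit,EST
TOP['short']=50
s=read_state();c=cams.get_calibration('wrist');im=cams.camera('wrist')[:,:,::-1].copy();cv2.imwrite('pics/p1.png',im)
print(fit(im,c,EST[3]));[print(sil(im,c,'short',EST[3],thr=t)) for t in(40,52,62)]
print(s['eef_pos'],tool([462.5,82.5,150],s))
E
```

```text
clock: 6.22
eef_pos: [634.9, -106.2, 153.7]
eef_rot: [3.135, 0.0, 1.463]
wrist_force: [-0.2, 0.3, -0.2]
finger_gap: 93.5
(array([ 632.9, -106. ]), 211)
(array([0., 0.]), np.float64(0.0), (49, 50, 15, 16), 0)
(array([ 633.3, -107.9]), np.float64(13.7), (49, 49, 28, 27), 34)
(array([ 633.9, -106.5]), np.float64(20.6), (43, 38, 40, 43), 51)
[ 634.85061738 -106.17010553  153.71541117] [ 169.04272138 -191.66003838    2.43646239]
```

View pics/p1.png

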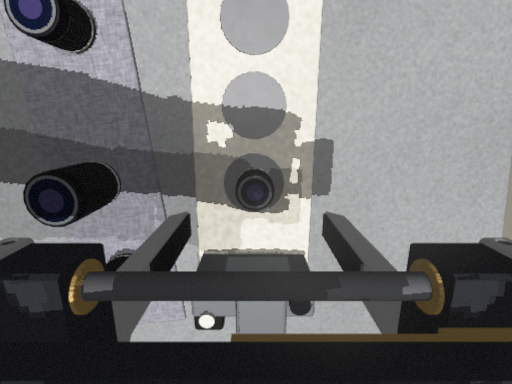

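The short lens stands upright on its mark: lens centre (255,190), about 1 mm from the mark centre. Next is the low lens.

```bash
python3 -m handwheel '[[0.04,-0.045,0,0],[0.08,-0.09,0,0],[0.12,-0.135,0,0],[0.16,-0.18,0,0],[0.169,-0.192,0,0]]' && python3 -m handwheel '[[0,0,0,0]]' ; python3 look.py low 462 82
```

```text
clock: 6.9
eef_pos: [458.9, 84.4, 149.5]
eef_rot: [3.141, 0.0, 1.465]
wrist_force: [-0.3, 0.7, 0.4]
finger_gap: 94.2
clock: 7.02
eef_pos: [458.6, 84.6, 149.0]
eef_rot: [-3.141, 0.0, 1.466]
wrist_force: [0.3, -0.7, -0.1]
finger_gap: 94.1
40 [456.   69.5] 5.5 (42, 45, 35, 33) 28
52 [460.7  81.5] 16.8 (42, 44, 36, 35) 42
62 [461.1  83.4] 23.3 (36, 31, 48, 52) 63
pos [458.6  84.6 149. ] yaw 84.02 tool shift to guess [ -2.2   3.7 149. ]
```

```bash
python3 -m handwheel '[[-0.0012,0.0026,0.05,0.5],[-0.0012,0.0026,0.1,0.5],[-0.0012,0.0026,0.119,0.5],[-0.0012,0.0026,0.119,0.5]]' 0 && python3 -m handwheel '[[0,0,0,0],[0,0,0,0],[0,0,0,0],[0,0,0,0],[0,0,0,0]]' 0.65 20; python3 -m handwheel '[[0,0,0,0]]'
```

```text
clock: 7.58
eef_pos: [461.1, 81.7, 28.2]
eef_rot: [-3.138, 0.001, 1.456]
wrist_force: [0.6, -0.7, -0.1]
finger_gap: 94.0
clock: 8.2
eef_pos: [461.0, 81.7, 28.4]
eef_rot: [-3.138, 0.001, 1.456]
wrist_force: [0.0, 0.5, 3.6]
finger_gap: 47.8
clock: 8.32
eef_pos: [461.1, 81.7, 28.5]
eef_rot: [-3.138, 0.001, 1.456]
wrist_force: [-0.7, 0.2, -1.1]
finger_gap: 47.6
```

```bash
python3 -m handwheel '[[0,0,-0.055,0],[0,0,-0.11,0],[-0.015,0.04,-0.125,0],[-0.035,0.085,-0.125,0],[-0.055,0.13,-0.125,0]]' && python3 -m handwheel '[[-0.02,0.045,0,0],[-0.025,0.063,0,0],[-0.025,0.063,0,0]]'; python3 marks.py; python3 -c "
from h import *
print(tool([642.9,-20.0,34.5]))"
```

```text
clock: 8.95
eef_pos: [585.5, 11.6, 153.1]
eef_rot: [-3.138, 0.001, 1.456]
wrist_force: [-0.3, 1.2, -2.4]
finger_gap: 47.7
clock: 9.32
eef_pos: [645.3, -21.0, 151.7]
eef_rot: [-3.137, 0.001, 1.455]
wrist_force: [-0.1, 0.1, -2.8]
finger_gap: 47.9
pos [645.3 -21.  151.7] yaw 83.39
[661.9 156. ] [253.  13.] (array([663. , 155.8]), 166)
[652.6  68.8] [254. 103.] (array([652.9,  68.5]), 250)
[642.3 -18.8] [254. 182.] (array([643. , -18.7]), 163)
[ 632.1 -106.2] [254. 250.] (array([ 635.3, -103.4]), 106)
[  0.3441315   -1.28946285 117.50823503]
```

```bash
python3 -m handwheel '[[0,-0.001,0.05,0],[0.0003,-0.0013,0.1,0],[0.0003,-0.0013,0.113,0],[0.0003,-0.0013,0.1165,0],[0.0003,-0.0013,0.1165,0]]'
```

```text
clock: 10.0
eef_pos: [643.3, -19.8, 37.0]
eef_rot: [-3.138, 0.001, 1.456]
wrist_force: [0.1, -0.1, -2.2]
finger_gap: 47.7
```

```bash
python3 -m handwheel '[[0,0,0.001,0],[0,0,0.0025,0],[0,0,0.003,0]]'; python3 -c "
from h import *
print(read_state()['wrist_force'])"
```

```text
clock: 10.38
eef_pos: [644.0, -19.8, 36.4]
eef_rot: [-3.14, 0.001, 1.456]
wrist_force: [-8.8, 1.2, 19.0]
finger_gap: 47.9
[-8.78642435  1.18996143 18.95627731]
```

```bash
python3 -m handwheel '[[0,0,0,0],[0,0,0,0],[0,0,0,0]]' 0.2; python3 -m handwheel '[[0,0,-0.03,0],[0,0,-0.08,0],[0,0,-0.118,0],[0,0,-0.118,0]]' 0
python3 - <<'E'
from look import *
from marks import fit,EST
TOP['low']=70
s=read_state();c=cams.get_calibration('wrist');im=cams.camera('wrist')[:,:,::-1].copy();cv2.imwrite('pics/p2.png',im)
print(fit(im,c,EST[2]));[print(sil(im,c,'low',EST[2],thr=t)) for t in(52,62)]
print(s['eef_pos'],tool([447.2,-85,175],s))
E
```

```text
clock: 10.75
eef_pos: [644.0, -19.8, 36.3]
eef_rot: [-3.14, 0.001, 1.456]
wrist_force: [0.5, -0.4, -0.1]
finger_gap: 73.3
clock: 11.25
eef_pos: [645.3, -19.7, 157.5]
eef_rot: [3.137, 0.001, 1.457]
wrist_force: [-0.6, -0.9, -0.4]
finger_gap: 94.0
(array([643.1, -18.9]), 210)
(array([643.8, -21.2]), np.float64(17.1), (45, 46, 36, 34), 43)
(array([644.3, -19.6]), np.float64(23.3), (39, 33, 48, 52), 60)
[645.31368381 -19.74431646 157.48192691] [ -87.43602543 -189.30791844  -18.21187267]
```

```bash
python3 -m handwheel '[[-0.025,-0.05,-0.018,0],[-0.05,-0.105,-0.018,0],[-0.075,-0.16,-0.018,0],[-0.087,-0.189,-0.018,0],[-0.087,-0.189,-0.018,0]]' && python3 look.py high 447.2 -85 w3
```

```text
clock: 11.92
eef_pos: [445.1, -84.9, 172.2]
eef_rot: [-3.141, 0.001, 1.455]
wrist_force: [0.5, -0.1, -0.1]
finger_gap: 93.9
40 [443.3 -92.5] 11.8 (40, 41, 41, 39) 16
52 [445.9 -85.8] 19.5 (40, 40, 42, 41) 50
62 [446.6 -84.5] 25.4 (34, 25, 54, 60) 66
pos [445.1 -84.9 172.2] yaw 83.37 tool shift to guess [  0.2   2.2 172.2]
```

```bash
python3 -m handwheel '[[0.0006,0.0016,0.05,0],[0.0006,0.0016,0.1,0],[0.0006,0.0016,0.13,0],[0.0006,0.0016,0.13,0]]' 0 && python3 -m handwheel '[[0,0,0,0],[0,0,0,0],[0,0,0,0],[0,0,0,0],[0,0,0,0]]' 0.6 25; python3 -m handwheel '[[0,0,0,0]]';python3 -c "
from h import *
print(tool([652.9,68.5,170]))"
```

```text
clock: 12.48
eef_pos: [447.1, -83.7, 40.1]
eef_rot: [-3.136, -0.0, 1.456]
wrist_force: [0.0, -0.4, 1.1]
finger_gap: 93.4
clock: 13.1
eef_pos: [447.0, -83.7, 40.4]
eef_rot: [-3.136, 0.0, 1.456]
wrist_force: [-2.8, 1.2, 6.6]
finger_gap: 53.5
clock: 13.22
eef_pos: [447.0, -83.7, 40.5]
eef_rot: [-3.136, 0.0, 1.456]
wrist_force: [-0.4, 0.8, -2.1]
finger_gap: 53.5
[ 174.82349204  186.36762816 -130.48964124]
```

```bash
python3 -m handwheel '[[0,0,-0.055,0],[0,0,-0.11,0],[0.03,0.03,-0.13,0],[0.065,0.07,-0.13,0],[0.105,0.11,-0.13,0]]' && python3 -m handwheel '[[0.04,0.04,0,0],[0.07,0.075,0,0],[0.07,0.076,0,0],[0.07,0.076,0,0]]'; python3 marks.py; python3 -c "
from h import *
print(tool([652.9,69.2,49]))"
```

```text
clock: 13.85
eef_pos: [570.2, 8.7, 169.9]
eef_rot: [-3.137, 0.0, 1.455]
wrist_force: [0.2, -0.3, -3.1]
finger_gap: 54.1
clock: 14.35
eef_pos: [653.2, 69.2, 168.7]
eef_rot: [-3.135, 0.0, 1.455]
wrist_force: [-0.2, -0.0, -3.5]
finger_gap: 53.8
pos [653.2  69.2 168.7] yaw 83.38
[661.9 156. ] [256. 107.] (array([663., 156.]), 233)
[652.6  68.8] [256. 181.] (array([653. ,  68.6]), 144)
[642.3 -18.8] [256. 246.] (array([642. , -17.1]), 70)
[ 632.1 -106.2] [256. 304.] (array([ 632.9, -104.8]), 82)
[  0.30247983   0.46861752 120.21363409]
```

```bash
python3 -m handwheel '[[0,0,0.05,0],[0.0003,0,0.1,0],[0.0003,0,0.115,0],[0.0003,0,0.119,0],[0.0003,0,0.1195,0]]'; python3 -m handwheel '[[0,-0.0003,0.001,0],[0,-0.0003,0.002,0],[0,-0.0003,0.002,0]]'
```

```text
clock: 15.02
eef_pos: [653.3, 69.1, 51.8]
eef_rot: [-3.139, -0.0, 1.454]
wrist_force: [1.2, -0.0, -2.8]
finger_gap: 53.8
clock: 15.4
eef_pos: [653.1, 69.2, 50.1]
eef_rot: [-3.139, -0.0, 1.455]
wrist_force: [1.1, 0.7, -3.3]
finger_gap: 53.5
```

```bash
python3 -m handwheel '[[0,0,0.001,0],[0,0,0.002,0],[0,0,0.0025,0]]'
```

```text
clock: 15.78
eef_pos: [653.2, 69.2, 49.4]
eef_rot: [-3.139, -0.0, 1.455]
wrist_force: [-11.0, 0.2, 18.0]
finger_gap: 53.6
```

```bash
python3 -m handwheel '[[0,0,0,0],[0,0,0,0],[0,0,0,0]]' 0.1; python3 -m handwheel '[[0,0,-0.03,0],[0,0,-0.08,0],[0,0,-0.13,0],[0,0,-0.14,0],[0,0,-0.14,0]]' 0
python3 - <<'E'
from look import *
from marks import fit,EST
TOP['high']=92
s=read_state();c=cams.get_calibration('wrist');im=cams.camera('wrist')[:,:,::-1].copy();cv2.imwrite('pics/p3.png',im)
print(fit(im,c,EST[1]));[print(sil(im,c,'high',EST[1],thr=t)) for t in(52,62)]
print(s['eef_pos'],tool([457.5,-209,200],s))
E
```

```text
clock: 16.15
eef_pos: [653.2, 69.2, 49.3]
eef_rot: [-3.139, -0.0, 1.455]
wrist_force: [0.2, 0.2, 0.1]
finger_gap: 80.1
clock: 16.77
eef_pos: [653.6, 69.2, 189.1]
eef_rot: [-3.14, -0.0, 1.455]
wrist_force: [-1.2, 0.0, 0.1]
finger_gap: 93.8
(array([653. ,  68.5]), 176)
(array([652.8,  65.9]), np.float64(19.9), (41, 44, 41, 39), 49)
(array([653. ,  66.8]), np.float64(25.6), (36, 29, 51, 58), 63)
[653.55008098  69.15262896 189.09884669] [-298.99575882 -162.51639189  -10.64485634]
```

View pics/p3.png

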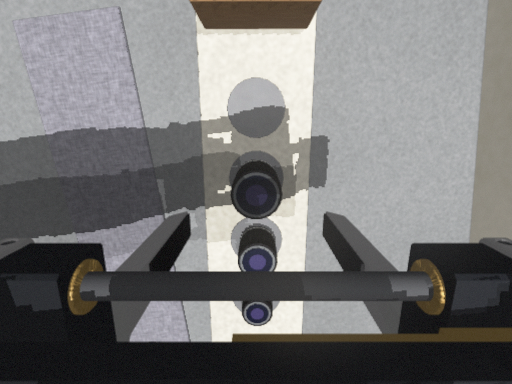

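Three lenses now stand in a row: high (256,194), low (257,261) and short (257,313). The free far mark is at (256,107), next to the carton. Now the tall lens.

```bash
python3 -m handwheel '[[-0.05,-0.027,-0.01,0],[-0.1,-0.054,-0.01,0],[-0.155,-0.084,-0.01,0],[-0.21,-0.114,-0.01,0],[-0.26,-0.141,-0.01,0]]'; python3 -m handwheel '[[-0.037,-0.021,0,0],[-0.039,-0.021,0,0],[-0.039,-0.021,0,0]]' && python3 look.py tall 457.5 -209 w4; python3 -c "
from h import *
s=read_state();print(tool([457.5,-209,60],s),s['eef_rot'])"
```

```text
clock: 17.45
eef_pos: [481.1, -174.0, 196.8]
eef_rot: [-3.135, -0.001, 1.455]
wrist_force: [-0.7, -1.1, 0.7]
finger_gap: 93.8
clock: 17.82
eef_pos: [455.7, -209.9, 195.9]
eef_rot: [-3.134, -0.001, 1.454]
wrist_force: [-0.2, -0.2, 0.1]
finger_gap: 94.0
40 [ 450.1 -220.5] 11.2 (36, 39, 47, 45) 30
52 [ 456.3 -210.3] 22.7 (36, 38, 48, 47) 59
62 [ 456.6 -209.8] 27.9 (31, 22, 58, 67) 73
pos [ 455.7 -209.9  195.9] yaw 83.32 tool shift to guess [  0.9   3.2 195.9]
[  0.56048333   2.49405132 136.10174017] [-3.13399705e+00 -1.30166700e-03  1.45510058e+00]
```

View pics/w4.png

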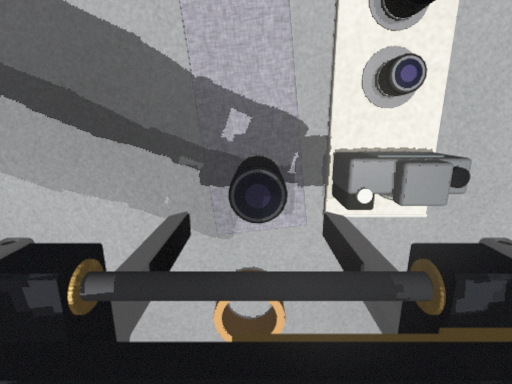

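The tall lens rim is centred at (258,196) between the open fingers, with the camera body well clear on the right at (400,180).

```bash
python3 -m handwheel '[[0,0.0018,0.05,0],[0,0.0018,0.1,0],[0,0.0018,0.138,0],[0,0.0018,0.14,0],[0,0.0018,0.14,0]]' 0 && python3 -m handwheel '[[0,0,0,0],[0,0,0,0],[0,0,0,0],[0,0,0,0],[0,0,0,0]]' 0.55 30; python3 -m handwheel '[[0,0,0,0]]';python3 -c "
from h import *
print(tool([663,156,190]))"
```

```text
clock: 18.5
eef_pos: [457.6, -209.2, 57.2]
eef_rot: [-3.135, -0.001, 1.456]
wrist_force: [0.9, -0.3, -0.1]
finger_gap: 93.9
clock: 19.12
eef_pos: [457.5, -209.3, 57.5]
eef_rot: [-3.135, -0.001, 1.456]
wrist_force: [-3.8, 0.3, 5.9]
finger_gap: 59.9
clock: 19.25
eef_pos: [457.4, -209.3, 57.5]
eef_rot: [-3.135, -0.001, 1.456]
wrist_force: [-0.5, 0.9, 0.6]
finger_gap: 60.0
[ 386.58586277  161.41058977 -133.22439166]
```

```bash
python3 -m handwheel '[[0,0,-0.055,0],[0,0,-0.11,0],[0.03,0.012,-0.133,0],[0.08,0.033,-0.133,0],[0.13,0.054,-0.133,0]]' && python3 -m handwheel '[[0.05,0.021,0,0],[0.1,0.042,0,0],[0.155,0.064,0,0],[0.21,0.088,0,0],[0.255,0.107,0,0]]'; python3 -m handwheel '[[0,0,0,0]]'; python3 marks.py; python3 -c "
from h import *
print(tool([663,156.3,66.5]))"
```

```text
clock: 19.88
eef_pos: [527.3, -85.3, 190.1]
eef_rot: [-3.135, -0.001, 1.455]
wrist_force: [0.4, -0.1, -3.3]
finger_gap: 59.8
clock: 20.5
eef_pos: [663.5, 157.8, 188.4]
eef_rot: [-3.133, -0.001, 1.456]
wrist_force: [-0.1, -0.9, -4.1]
finger_gap: 59.5
clock: 20.62
eef_pos: [663.7, 160.8, 186.3]
eef_rot: [-3.131, -0.001, 1.459]
wrist_force: [-0.2, -0.8, -4.3]
finger_gap: 59.6
pos [663.7 160.8 186.3] yaw 83.59
[661.9 156. ] [256. 182.] (array([663.1, 155.9]), 123)
[652.6  68.8] [257. 244.] (array([652.4,  71.5]), 61)
[642.3 -18.8] [256. 299.] (array([642.2, -24.5]), 70)
[ 632.1 -106.2] [256. 349.] (array([ 630.7, -105.3]), 28)
[ -2.95410555   1.39697653 119.84330319]
```

```bash
python3 -m handwheel '[[-0.003,0.0014,0.05,0],[-0.003,0.0014,0.1,0],[-0.003,0.0014,0.11,0],[-0.003,0.0014,0.11,0]]'; python3 -c "
from h import *
s=read_state();print(tool([663,156.3,66.5],s),s['eef_pos'],s['eef_rot'])"
```

```text
clock: 21.18
eef_pos: [663.5, 155.7, 77.4]
eef_rot: [-3.131, -0.0, 1.457]
wrist_force: [1.1, -0.2, -4.1]
finger_gap: 59.4
[ 0.53523859 -0.40796434 10.93403255] [663.45428344 155.70675258  77.42921165] [-3.13146430e+00 -2.38841701e-04  1.45704404e+00]
```

```bash
python3 -m handwheel '[[0.0005,-0.0004,0.006,0],[0.0005,-0.0004,0.01,0],[0.0005,-0.0004,0.0105,0]]'; python3 -m handwheel '[[0,0,0.001,0],[0,0,0.002,0],[0,0,0.002,0]]'
```

```text
clock: 21.55
eef_pos: [663.1, 156.3, 67.2]
eef_rot: [-3.132, -0.0, 1.457]
wrist_force: [-0.1, 0.5, -3.9]
finger_gap: 59.8
clock: 21.92
eef_pos: [663.2, 156.4, 66.6]
eef_rot: [-3.132, -0.0, 1.457]
wrist_force: [-5.5, -1.0, 6.5]
finger_gap: 59.6
```

```bash
python3 -m handwheel '[[0,0,0.0005,0],[0,0,0.0005,0],[0,0,0.0005,0]]' 0.05; python3 -m handwheel '[[0,0,-0.03,0],[0,0,-0.08,0],[0,0,-0.13,0],[0,0,-0.14,0],[0,0,-0.14,0]]' 0
python3 - <<'E'
from look import *
from marks import fit,EST
TOP['tall']=116
s=read_state();c=cams.get_calibration('wrist');im=cams.camera('wrist')[:,:,::-1].copy();cv2.imwrite('pics/p4.png',im)
print(fit(im,c,EST[0]));[print(sil(im,c,'tall',EST[0],thr=t)) for t in(52,62)]
E
```

```text
clock: 22.3
eef_pos: [663.3, 156.4, 66.2]
eef_rot: [-3.133, -0.001, 1.457]
wrist_force: [0.1, -0.1, 0.4]
finger_gap: 86.6
clock: 22.92
eef_pos: [664.5, 156.2, 206.0]
eef_rot: [-3.133, -0.001, 1.457]
wrist_force: [-0.2, -0.6, -0.6]
finger_gap: 93.9
(array([663.2, 156.1]), 146)
(array([662.4, 153.8]), np.float64(22.9), (39, 40, 47, 45), 60)
(array([0., 0.]), np.float64(0.0), (33, 22, 58, 98), 0)
```

View pics/p4.png

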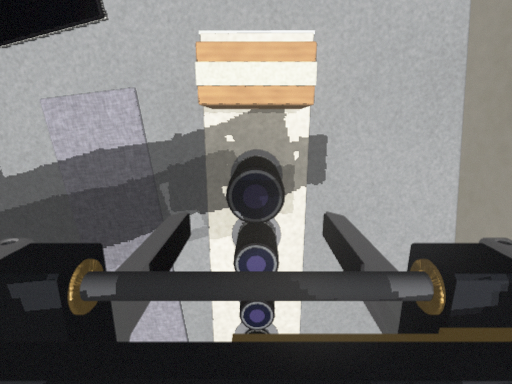

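The tall lens (255,196) is upright on the far mark. I'll pull back and check with the fixed cameras.

```bash
python3 -m handwheel '[[0,-0.05,-0.03,0],[0,-0.1,-0.06,0],[0,-0.16,-0.08,0],[0,-0.21,-0.09,0],[0,-0.25,-0.1,0]]' && python3 -m handwheel '[[0,-0.03,0,0],[0,-0.03,0,0]]'
python3 - <<'E'
from h import *
a=cams.camera('scene')[:,:,::-1];cv2.imwrite('pics/f_scene.png',a)
t=cams.camera('top')[:,:,::-1];cv2.imwrite('pics/f_top.png',t)
v=np.hstack([cv2.resize(a[110:320,150:350],None,fx=2,fy=2),cv2.resize(t[120:260,150:400],None,fx=1.6,fy=1.6,interpolation=cv2.INTER_CUBIC)[:420] if 0 else cv2.copyMakeBorder(cv2.resize(t[120:260,150:400],(400,224)),0,196,0,0,cv2.BORDER_CONSTANT)])
cv2.imwrite('pics/final.png',v)
E
```

```text
clock: 23.6
eef_pos: [414.8, 184.3, 306.3]
eef_rot: [-3.129, 0.001, 1.458]
wrist_force: [-0.1, 0.3, 0.4]
finger_gap: 94.3
clock: 23.85
eef_pos: [383.6, 187.9, 305.8]
eef_rot: [-3.128, 0.001, 1.459]
wrist_force: [0.4, -0.6, -0.6]
finger_gap: 94.1
```

View pics/final.png

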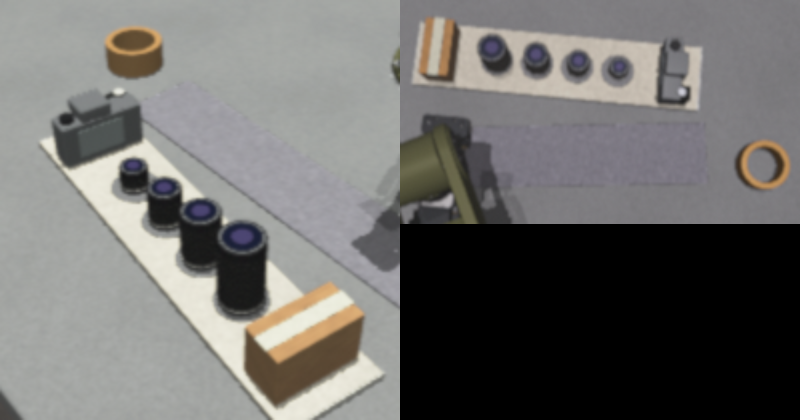

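The composite shows the four lenses upright, glass up, each ringed by its mark. They rise from short at (133,175), next to the camera, to tall at (242,265) by the carton. The camera and tape look undisturbed.

```bash
python3 -c "
from cell import manip
print(manip.sign_off())"
```

```text
the job is handed in; nothing more can be done
None
```

All four lenses are standing upright, glass up, one on each mark, running from the shortest beside the camera to the tallest beside the carton. I handed the job in at about 24 s of the 96 s allowed.

- **Centring:** wrist-camera fits after each release put the short lens about 1 mm from its mark's centre, the low lens about 1.3 mm and the high lens about 1.7 mm.
- **Tall lens:** the fit failed at one brightness threshold. The other gave about 2.4 mm, but that setting had read up to about 2 mm off on the other lenses. The gripper's own position puts it within 1 mm. The final views from both fixed cameras show it well within its mark.
- **Forces:** the wrist force peaked at about 21 N in the readings after each move, as the lenses touched down.
- **Left in place:** the camera and the tape look unmoved in the final views. I judged this by eye and did not measure it.

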